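Make up two cabinet hardware kits

ROBOT

A 7-joint arm with a two-finger parallel gripper is mounted at the origin on the work surface. World frame = base frame: x ahead of the robot, y to its left, z up, the work surface at z = 0. Lengths are in mm, angles in rad, forces in N, time in s.
With the tool pointing down it reaches from about 425 to 925 mm from the base axis. Payload 6.8 kg.
Tool frame: the origin (TCP) lies at the very end of the fingers, on their centre line; the grasp point (between the pads) lies 19 mm behind it; z points along the fingers, y is the line along which they close (so a half turn about z gives the same grasp; the last joint's range is limited). The gripper opens to 88 mm and grips with 3 to 60 N. Pads are 20 mm wide; open, the fingers measure 115 mm over their backs; the gripper's body (75 mm by 178 mm) begins 61 mm behind the grasp point.
Start: joints at [1.01, 0.477, 0.022, 1.555, -0.011, 1.109, -0.083], TCP at [295.314, -606.99, 222.664] pointing down, gripper open.
Joint ranges: [-2.96, 2.96], [-0.34, 2.1], [-1.41, 1.46], [0.24, 2.44], [-1.37, 4.51], [0.17, 1.92], [-2.96, 2.96]. Speed limits (rad/s): [2.39, 2.39, 3.14, 3.14, 3.14, 3.14, 3.14].

INTERFACE

Orientations are given as a 3x3 rotation matrix whose columns are the frame's x, y, z axes.
In Python, from bench import arm gives the robot as it stands. The module is installed in compiled form; this text tells all that it offers.
- The arm moves only by the tool servo_tool, never from a script. Its argument "targets" is a list of rows, each a list of 6 numbers: the shift along the world's x, y, z in cm, then the turn, a rotation vector about the world's x, y, z in degrees. In form: [[x, y, z, wx, wy, wz], ...]. A call has 1 to 20 rows; each row shifts and turns the commanded pose from where the row before left it; what a row does not reach is not made up. A row lasts 1/10 s, in which the tool goes at most 50 mm and 8.59 degrees, less where a joint would pass 70% of its speed; a pose out of reach is approached as far as the arm can. A call is refused whole if a number of a shift passes 5 or a number of a turn 8.59, either way. A call with a gripper value outside its range is refused whole. "fingers" is the opening, from 0 (shut) to 1 (fully open), set as the call begins (left out, the last holds). The fingers move at their own pace and stop on an object; the grip force is fixed at half the most. Time passes only in rows, so rows that do not move let the fingers close. It gives the time, the measured TCP pose, the force, the opening and the grip force at its end, in the units of the state.
- arm.sense(): the state, without advancing time (a new reading comes with each control period).
- arm.grab_frame(name): name is "scene" or "top"; returns a dict with "pixels" (384x512x3 uint8, red, green, blue), "fx", "fy", "cx", "cy" (pixels), "dist" ([k1, k2, p1, p2, k3] as OpenCV has them; the pictures are not rectified), "T" (4x4, takes a point from camera to world coordinates). Camera axes: x right, y up, looking along -z (the intrinsics and any distortion apply to the point x, -y, -z); pixel columns grow to the right and rows downward; lengths in mm; the calibration is good to about 2 mm. A picture is of the moment at which its call begins. There is no depth.
- arm.sign_off(): hands the job in; it is judged then, once.
The state is a dict: "t": time; "joint_pos": joint angles; "joint_velocities": joint speeds; "joint_efforts": joint torques, N m; "tcp_pos": TCP position; "ee_rot": TCP orientation; "force": force on the tool from outside, world axes, zero at the start; "moment": the same for the moment, N m; "width": opening from 0.0 (shut) to 1.0 (fully open); "grasp_force": force on a finger pad.
Only numpy, scipy, OpenCV 4.12 (cv2) and the standard library are available. Lean on these libraries where they do the work, as an engineer would, in place of code of your own. Each camera call takes 0.05 s, during which the arm holds its last target. There are 200 camera calls.

TASK

Make up two hardware kits: in the bigger, three-bay tray, the long bar handle in the long bay and the tall levelling foot and the hinge in the other two bays, one in each, either way round; in the smaller tray, the castor and the brass knob, one in each bay, either way round. Set every piece down on the floor of its bay, the same way up as it stands now. Leave the short handle and the short foot standing where they are.

Things in the scene. Friction and masses are not known exactly. Their poses are not given: they have to be found in the camera images.
- big_tray: Bench-fixed plywood kit tray, does not move; rim and dividers 14 mm high and 5 mm thick, floor 5 mm above the bench; origin on the bench under the tray's centre, z up. The bigger tray, for the base cabinet: 150 mm (its x) by 199 mm (its y), three bays. One long bay 55 by 189 mm, its long way along y, centred at x = -42.5, y = 0 mm; two equal bays 80 mm (x) by 92 mm (y) centred at x = +30, y = +48.5 and -48.5 mm.
- small_tray: Bench-fixed plywood kit tray, does not move; rim and dividers 14 mm high and 5 mm thick, floor 5 mm above the bench; origin on the bench under the tray's centre, z up. The smaller tray, for the rolling pedestal: 90 mm (its x) by 199 mm (its y), two equal bays 80 mm (x) by 92 mm (y) centred at x = 0, y = +48.5 and -48.5 mm.
- long_handle_center (a point): The long steel bar handle, 160 mm long, standing on its two posts like a low bridge. Round bar 12 mm thick along the handle's y axis, its centreline 30 mm up, top at 36 mm; posts 128 mm apart on 20 mm round feet. Point: mid-length, 18 mm up.
- short_handle_center (a point): The short steel bar handle of the same make, 90 mm long with posts 64 mm apart, 36 mm high, standing alike. Stays in stock. Point: mid-length, 18 mm up.
- tall_foot_center (a point): The tall levelling foot: black plastic, round pad 56 mm across and 9 mm thick at the bottom, smooth round stem 32 mm across up to 64 mm, then a thin steel stud 20 mm across to the top at 72 mm. Stands upright on its pad. Point: on the axis, 36 mm up.
- short_foot_center (a point): The short levelling foot of the same make, half as high, 36 mm, and with a narrower pad (42 mm across; stem 32 mm across up to 28 mm). Stays in stock. Point: on the axis, 18 mm up.
- knob_center (a point): Brass mushroom knob, 36 mm high, standing on its 26 mm base; round cap 38 mm across, widest from 21 to 31 mm up. Point: on the axis, 18 mm up.
- castor_center (a point): Castor standing on its plate with the wheel uppermost, 72 mm high: steel plate 56 by 56 by 4 mm, fork 32 mm wide over its cheeks (along its y axis, the axle; cheeks from 18 to 58 mm up, 24 mm long), black wheel 44 mm across. Point: centre, 36 mm up.
- hinge_center (a point): Concealed cabinet hinge lying flat, 70 mm long along its x axis: a block-like steel arm 20 mm wide (y), 20 mm high, from x = -9 to +35 mm, and a round cup 35 mm across, 13 mm high, centred at x = -17.5 mm with ears 50 mm across. Grip the arm across its width near x = +13 mm. Point: middle of its length, on its centreline, 10 mm up.

How it is judged (in metres and radians):
At the end, for the whole second after the job is handed in: All five pieces in their bays (centre within 22 x 25 mm of the long bay's centre, 28 x 34 mm of the others'), on the floor (4 mm), same way up (0.1 rad), released, at rest; short handle and short foot upright and within 25 mm of where they stood (x of long_handle_center in the frame of big_tray between -0.0645 and -0.0205 m and y of long_handle_center in the frame of big_tray between -0.025 and 0.025 m and z of long_handle_center in the frame of big_tray between 0.019 and 0.027 m and angle between each of long_handle_center, short_handle_center, short_foot_center's own z axis and vertical below 0.1 rad and ((x of tall_foot_center in the frame of big_tray between 0.002 and 0.058 m and y of tall_foot_center in the frame of big_tray between 0.0145 and 0.0825 m and z of tall_foot_center in the frame of big_tray between 0.037 and 0.045 m and angle between each of tall_foot_center, hinge_center's own z axis and vertical below 0.1 rad and x of hinge_center in the frame of big_tray between 0.002 and 0.058 m and y of hinge_center in the frame of big_tray between -0.0825 and -0.0145 m and z of hinge_center in the frame of big_tray between 0.011 and 0.019 m) or (x of tall_foot_center in the frame of big_tray between 0.002 and 0.058 m and y of tall_foot_center in the frame of big_tray between -0.0825 and -0.0145 m and z of tall_foot_center in the frame of big_tray between 0.037 and 0.045 m and angle between each of tall_foot_center, hinge_center's own z axis and vertical below 0.1 rad and x of hinge_center in the frame of big_tray between 0.002 and 0.058 m and y of hinge_center in the frame of big_tray between 0.0145 and 0.0825 m and z of hinge_center in the frame of big_tray between 0.011 and 0.019 m)) and ((x of knob_center in the frame of small_tray between -0.028 and 0.028 m and y of knob_center in the frame of small_tray between 0.0145 and 0.0825 m and z of knob_center in the frame of small_tray between 0.019 and 0.027 m and angle between each of knob_center, castor_center's own z axis and vertical below 0.1 rad and x of castor_center in the frame of small_tray between -0.028 and 0.028 m and y of castor_center in the frame of small_tray between -0.0825 and -0.0145 m and z of castor_center in the frame of small_tray between 0.037 and 0.045 m) or (x of knob_center in the frame of small_tray between -0.028 and 0.028 m and y of knob_center in the frame of small_tray between -0.0825 and -0.0145 m and z of knob_center in the frame of small_tray between 0.019 and 0.027 m and angle between each of knob_center, castor_center's own z axis and vertical below 0.1 rad and x of castor_center in the frame of small_tray between -0.028 and 0.028 m and y of castor_center in the frame of small_tray between 0.0145 and 0.0825 m and z of castor_center in the frame of small_tray between 0.037 and 0.045 m)) and distance of each of short_handle_center, short_foot_center from where it was at the start of the episode below 0.025 m and linear speed of each of long_handle, tall_foot, hinge, knob, castor below 0.02 m/s); the robot touches nothing.
It fails at once if the short handle was moved more than 25 mm (distance of short_handle_center from where it was at the start of the episode above 0.025 m).
It fails at once if the short foot was moved more than 25 mm (distance of short_foot_center from where it was at the start of the episode above 0.025 m).
It also fails if it takes over 128 s, if anything falls off the work surface, if the arm or the gripper's body presses on something with over 40 N, if the wrist force passes 120 N, or if a joint passes its speed limit or range.

## Working session

There is one attempt and no reset: what is moved stays moved. The work goes in short steps, Python scripts to look and compute and a tool call to move; the robot and the scene stay as the last step left them, time stands still between calls to the robot, and variables do not carry over. Pictures are saved under pics/ and viewed, at most 14 in all, crops included, and the job is handed in when it is done.

Besides the shell and the picture viewer there is one more tool, called after ">>>" in YAML: its name, and indented under it one key for each argument. servo_tool: Moves the arm, as the interface text tells. Its arguments: {"type":"object","properties":{"targets":{"type":"array"},"fingers":{"type":"number"}},"required":["targets"]}

```bash
mkdir -p pics
cat > h.py <<'E'
import numpy as np, cv2
from bench import arm
def px2w(f,uv,z):
    K=np.array([[f['fx'],0,f['cx']],[0,f['fy'],f['cy']],[0,0,1.]])
    p=cv2.undistortPoints(np.array(uv,float).reshape(-1,1,2),K,np.array(f['dist'],float)).reshape(-1,2)
    T=np.array(f['T']); out=[]
    for (x,y),zz in zip(p,np.broadcast_to(z,len(p))):
        d=T[:3,:3]@np.array([x,-y,-1]); o=T[:3,3]; out.append(o+d*(zz-o[2])/d[2])
    return np.array(out)
def w2px(f,P):
    K=np.array([[f['fx'],0,f['cx']],[0,f['fy'],f['cy']],[0,0,1.]])
    T=np.array(f['T']); c=(np.array(P,float)-T[:3,3])@T[:3,:3]; c=c*[1,-1,-1]
    return cv2.projectPoints(c.reshape(-1,1,3),np.zeros(3),np.zeros(3),K,np.array(f['dist'],float))[0].reshape(-1,2)
def save(f,name,box=None,s=1):
    im=f['pixels'][...,::-1]
    if box: im=im[box[1]:box[3],box[0]:box[2]]
    cv2.imwrite('pics/'+name,cv2.resize(im,None,fx=s,fy=s,interpolation=cv2.INTER_CUBIC))
E
python3 - <<'E'
from h import *
import pickle
for n in('top','scene'):
    f=arm.grab_frame(n); save(f,n+'0.png',s=1.5); pickle.dump(f,open(n+'.pkl','wb')); print(n,np.round(f['T'],2).tolist(),f['fx'],f['dist'])
print(arm.sense())
E
```

```text
top [[0.01, 1.0, -0.03, 517.32], [-1.0, 0.01, 0.05, 18.84], [0.05, 0.03, 1.0, 867.53], [0.0, 0.0, 0.0, 1.0]] 395.94524942061946 [-0.06166015  0.          0.          0.          0.        ]
scene [[0.16, -0.69, 0.71, 1079.2], [0.99, 0.12, -0.1, -62.06], [-0.01, 0.72, 0.7, 576.88], [0.0, 0.0, 0.0, 1.0]] 393.95736972914654 [-0.03109843  0.          0.          0.          0.        ]
{'t': 0.1, 'joint_pos': array([ 1.00990596,  0.47771269,  0.02231273,  1.55630375, -0.01151749,
        1.10932185, -0.08312063]), 'joint_velocities': array([-0.00026048, -0.00209868, -0.00013497, -0.00413102, -0.0016056 ,
       -0.00073543, -0.0006015 ]), 'joint_efforts': array([ 5.77012310e-03, -5.84095931e+01,  1.54075228e+00, -2.73317009e+01,
       -5.41355554e-02,  1.30800917e-02,  5.55081203e-05]), 'tcp_pos': array([ 295.0765153 , -606.49648709,  221.80217789]), 'ee_rot': array([[ 8.99221675e-01,  4.37492585e-01, -7.85852743e-04],
       [ 4.37493282e-01, -8.99220566e-01,  1.41480053e-03],
       [-8.76902048e-05, -1.61602460e-03, -9.99998690e-01]]), 'force': array([-0.34208682,  0.91373279, -0.69532689]), 'moment': array([-0.03200017,  0.02641692, -0.01011012]), 'grasp_force': 0.0, 'width': 1.0033341510853984}
```

View pics/top0.png

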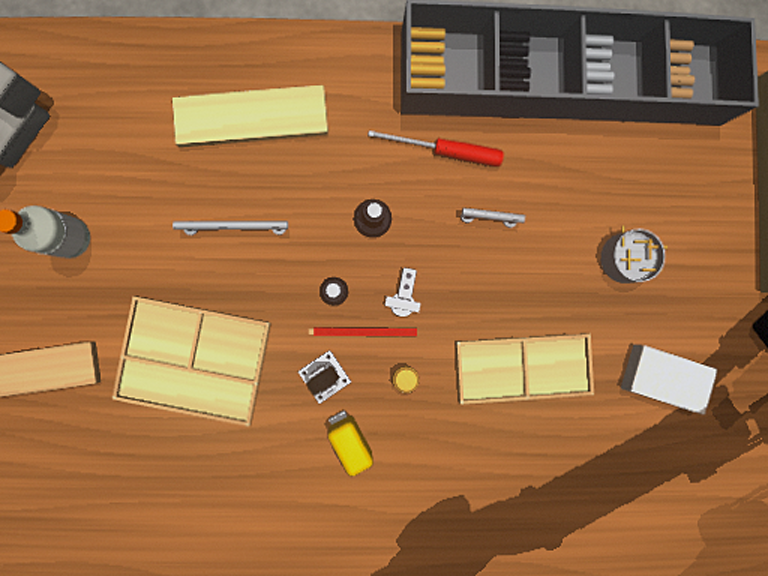

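View pics/scene0.png

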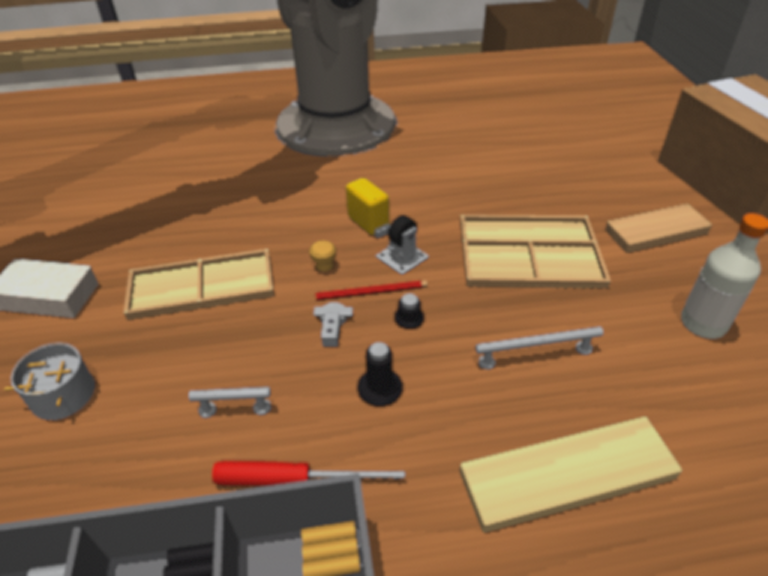

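Run:
```python
from h import *
import pickle
f=pickle.load(open('top.pkl','rb'))
save(f,'c1.png',(70,138,200,288),4); save(f,'c2.png',(195,130,355,280),5); save(f,'c3.png',(295,215,400,275),7)
```

```text
(no output)
```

View pics/c1.png

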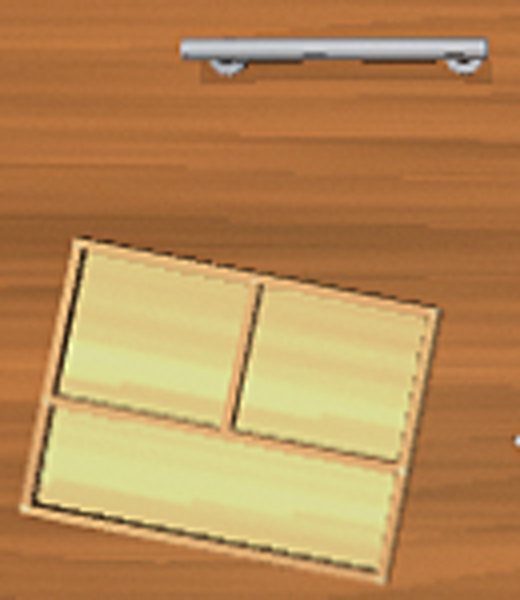

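View pics/c2.png

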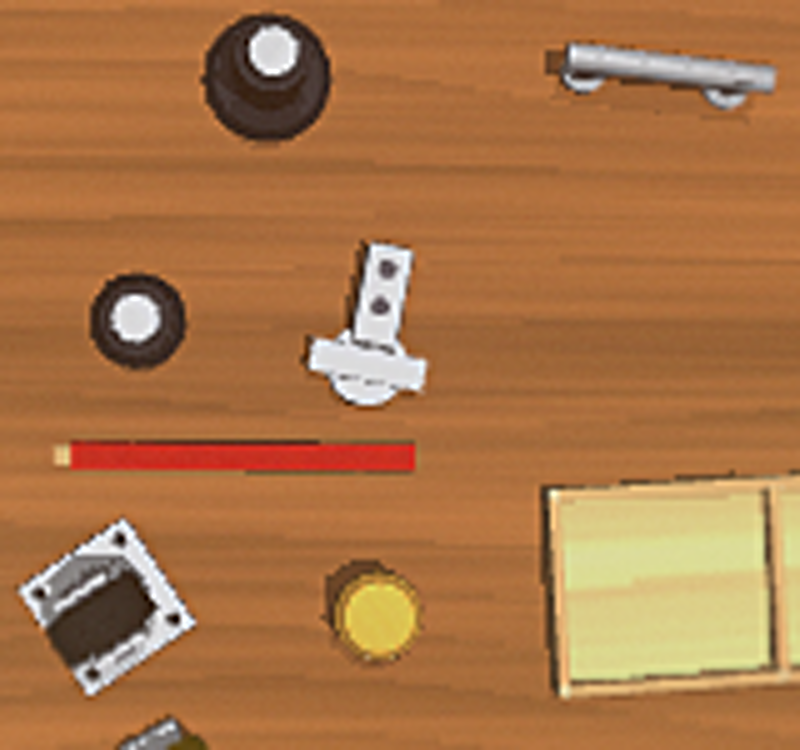

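View pics/c3.png

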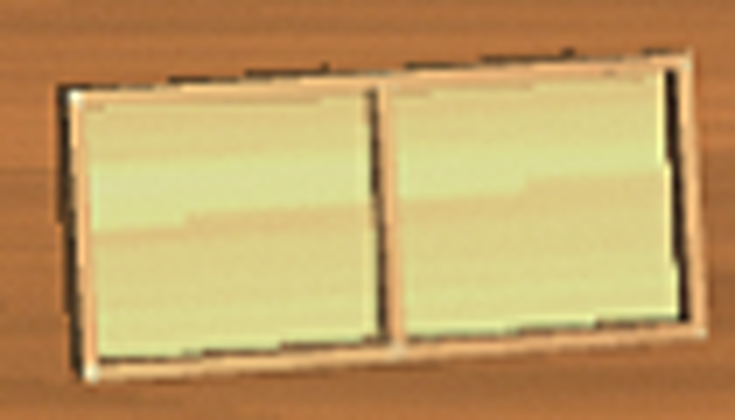

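```bash
cat > fit.py <<'E'
from h import *
import pickle
from scipy.optimize import least_squares
f=pickle.load(open('top.pkl','rb'))
def c(pts,s,ox,oy): return (np.array(pts,float)+.5)/s-.5+[ox,oy]
c1=lambda *p:c(p,4,70,138); c2=lambda *p:c(p,5,195,130); c3=lambda *p:c(p,7,295,215)
def fit(uv,P,z,th0):
    P=np.array(P,float); w=px2w(f,uv,z)[:,:2]
    def r(q):
        R=np.array([[np.cos(q[2]),-np.sin(q[2])],[np.sin(q[2]),np.cos(q[2])]]); return (P@R.T+q[:2]-w).ravel()
    s=least_squares(r,[*w.mean(0),th0]); return np.round(s.x[:2],1),round(np.degrees(s.x[2]),1),np.round(s.fun,1)
# tray axes guess: image up=+x, right=-y
print('big',fit(c1((79,240),(440,310),(385,580),(25,511)),[(75,99.5),(75,-99.5),(-75,-99.5),(-75,99.5)],14,-.2))
print('small',fit(c3((72,93),(690,58),(704,335),(88,376)),[(45,99.5),(45,-99.5),(-45,-99.5),(-45,99.5)],14,0))
print('lhandle',fit(c1((181,49),(487,47)),[(0,80),(0,-80)],30,0))
print('shandle',fit(c2((567,57),(775,78)),[(0,45),(0,-45)],30,0))
print('hinge',fit(c2((369,243),(412,249),(353,338),(400,346)),[(35,10),(35,-10),(-9,10),(-9,-10)],20,0))
print('castor plate',fit(c2((122,519),(196,625),(90,696),(18,592)),[(28,28),(28,-28),(-28,-28),(-28,28)],4,.6))
for n,u,z in(('tall pad',(267,77),9),('tall stud',(273,50),72),('short pad',(139,320),9),('short top',(134,317),36),('knob cap',(376,614),28),('castor wheel top',(100,617),66),
  ('bottle corner',(115,750),0),('bottle2',(175,716),0),('pencilL',(55,455),6),('pencilR',(415,457),6)):
    print(n,np.round(px2w(f,c2(u),z)[0],1))
print('bottle',np.round(px2w(f,np.array([(328,413),(345,410),(372,460),(350,475)])/1.5,0),0).tolist())
f=pickle.load(open('scene.pkl','rb'))
for n,u,z in(('tall base',(381,388),5),('tall stud',(378,348),72),('knob',(322,246),36),('bottle topL',(347,183),50),('bottle base front corner',(372,234),0)):
    print('scene',n,np.round(px2w(f,[np.array(u)/1.5],z)[0],1))
E
python3 fit.py
```

```text
big (array([443.6, 249.2]), np.float64(-10.5), array([ 1.6,  1. ,  1. , -1. , -1.9, -1.5, -0.8,  1.4]))
small (array([ 434.4, -232.7]), np.float64(3.4), array([ 1.1,  0.9,  1.3, -0.8, -1.2, -1.2, -1.2,  1.1]))
lhandle (array([636.2, 194.1]), np.float64(1.0), array([ 0. , -0.6, -0. ,  0.6]))
shandle (array([ 655.4, -180.2]), np.float64(-4.7), array([-0. , -0.5,  0. ,  0.5]))
hinge (array([544.2, -55.6]), np.float64(-8.0), array([ 1.3,  0.4,  0.9, -0.8, -1.3, -0.1, -0.9,  0.4]))
castor plate (array([420.2,  60.8]), np.float64(-55.0), array([ 0.3, -0.5,  0.3, -0.1, -0.8,  0. ,  0.1,  0.6]))
tall pad [651.7  -6.8   9. ]
tall stud [652.9  -7.3  72. ]
short pad [545.3  47.7   9. ]
short top [545.6  48.9  36. ]
knob cap [420.7 -54.4  28. ]
castor wheel top [423.6  60.4  66. ]
bottle corner [357.9  56.9   0. ]
bottle2 [372.8  30.8   0. ]
pencilL [486.5  83.6   6. ]
pencilR [486.6 -72.9   6. ]
bottle [[367.0, 55.0, 0.0], [372.0, 30.0, 0.0], [299.0, -10.0, 0.0], [277.0, 22.0, 0.0]]
scene tall base [659.4  -7.9   5. ]
scene tall stud [653.8  -9.3  72. ]
scene knob [422.1 -56.6  36. ]
scene bottle topL [290.5  -5.5  50. ]
scene bottle base front corner [362.5  23.    0. ]
```

>>> servo_tool:
  targets:
    - [0.4, 1.7, -0.3, 0, 0, 2]
    - [0.4, 1.7, -0.3, 0, 0, 2]
    - [0.8, 3.45, -0.64, 0, 0, 4]
    - [0.8, 3.45, -0.64, 0, 0, 4]
    - [0.8, 3.45, -0.64, 0, 0, 4]
    - [0.8, 3.45, -0.64, 0, 0, 4]
    - [0.8, 3.45, -0.64, 0, 0, 4]
    - [0.8, 3.45, -0.64, 0, 0, 4]
    - [0.8, 3.45, -0.64, 0, 0, 4]
    - [0.8, 3.45, -0.64, 0, 0, 4]
    - [0.8, 3.45, -0.64, 0, 0, 4]
    - [0.8, 3.45, -0.64, 0, 0, 4]
    - [0.8, 3.45, -0.64, 0, 0, 4]
    - [0.8, 3.45, -0.64, 0, 0, 4]
    - [0.8, 3.45, -0.64, 0, 0, 4]
    - [0.8, 3.45, -0.64, 0, 0, 4]
    - [0.3, 1.7, -0.3, 0, 0, 2]
    - [0.3, 1.7, -0.3, 0, 0, 2]
    - [0, 0, 0, 0, 0, 0]
  fingers: 0.65

```text
t: 2.0
tcp_pos: [421.4, -54.6, 120.9]
ee_rot: [[-0.002, 1.0, -0.0], [1.0, 0.002, 0.001], [0.001, -0.0, -1.0]]
force: [0.1, -0.1, 0.5]
width: 0.644
grasp_force: 0.0
```

>>> servo_tool:
  targets:
    - [0, 0, -1, 0, 0, 0]
    - [0, 0, -2, 0, 0, 0]
    - [0, 0, -2, 0, 0, 0]
    - [0, 0, -2, 0, 0, 0]
    - [0, 0, -2, 0, 0, 0]
    - [0, 0, -1.3, 0, 0, 0]
    - [0, 0, -0.7, 0, 0, 0]
    - [0, 0, -0.3, 0, 0, 0]
    - [0, 0, 0, 0, 0, 0]

```text
t: 2.9
tcp_pos: [421.2, -56.6, 7.9]
ee_rot: [[0.002, 1.0, -0.0], [1.0, -0.002, -0.0], [-0.0, -0.0, -1.0]]
force: [0.3, 0.9, -0.5]
width: 0.651
grasp_force: 0.0
```

>>> servo_tool:
  targets:
    - [0, 0, 0, 0, 0, 0]
    - [0, 0, 0, 0, 0, 0]
    - [0, 0, 0, 0, 0, 0]
    - [0, 0, 0, 0, 0, 0]
    - [0, 0, 0, 0, 0, 0]
    - [0, 0, 0, 0, 0, 0]
  fingers: 0.3

```text
t: 3.5
tcp_pos: [421.7, -56.1, 8.5]
ee_rot: [[0.001, 1.0, 0.001], [1.0, -0.001, -0.0], [-0.0, 0.001, -1.0]]
force: [-0.6, 0.5, 5.9]
width: 0.42
grasp_force: 30.0
```

>>> servo_tool:
  targets:
    - [0, 0, 1, 0, 0, 0]
    - [0, 0, 2, 0, 0, 0]
    - [0, -1, 2, 0, 0, 0]
    - [0.2, -3, 1, 0, 0, 0]
    - [0.2, -3, 0, 0, 0, 0]
    - [0.2, -3, 0, 0, 0, 0]
    - [0.2, -3, 0, 0, 0, 0]
    - [0.2, -3, 0, 0, 0, 0]
    - [0.2, -3, 0, 0, 0, 0]
    - [0.2, -2, 0, 0, 0, 0]
    - [0.2, -1.5, 0, 0, 0, 0]
    - [0, 0, -2, 0, 0, 0]
    - [0, 0, -1.5, 0, 0, 0]
    - [0, 0, -1, 0, 0, 0]
    - [0, 0, 0, 0, 0, 0]

```text
t: 5.0
tcp_pos: [436.6, -280.0, 22.1]
ee_rot: [[0.0, 1.0, -0.002], [1.0, -0.0, 0.002], [0.002, -0.002, -1.0]]
force: [0.1, -0.2, -0.9]
width: 0.416
grasp_force: 30.0
```

>>> servo_tool:
  targets:
    - [0, 0, -0.4, 0, 0, 0]
    - [0, 0, -0.3, 0, 0, 0]
    - [0, 0, -0.15, 0, 0, 0]
    - [0, 0, 0, 0, 0, 0]

```text
t: 5.4
tcp_pos: [437.4, -281.0, 14.7]
ee_rot: [[0.001, 1.0, 0.0], [1.0, -0.001, -0.0], [-0.0, 0.0, -1.0]]
force: [0.3, 0.2, -0.9]
width: 0.419
grasp_force: 30.0
```

>>> servo_tool:
  targets:
    - [0, 0, 0, 0, 0, 0]
    - [0, 0, 0, 0, 0, 0]
    - [0, 0, 0, 0, 0, 0]
    - [0, 0, 1, 0, 0, 0]
    - [0, 0, 2, 0, 0, 0]
    - [0, 0, 3, 0, 0, 0]
    - [0, 1, 4, 0, 0, 0]
    - [0, 3, 2, 0, 0, 0]
  fingers: 0.54

```text
t: 6.2
tcp_pos: [438.5, -243.5, 138.1]
ee_rot: [[0.005, 1.0, 0.004], [1.0, -0.005, -0.003], [-0.003, 0.004, -1.0]]
force: [1.5, 0.7, 0.2]
width: 0.539
grasp_force: 0.0
```

>>> servo_tool:
  targets:
    - [-0.15, 1.5, -0.2, 0, 0, 2]
    - [-0.15, 3, -0.3, 0, 0, 3]
    - [-0.2, 3, -0.3, 0, 0, 3]
    - [-0.2, 3, -0.3, 0, 0, 4]
    - [-0.2, 3, -0.3, 0, 0, 4]
    - [-0.2, 3, -0.3, 0, 0, 4]
    - [-0.2, 3, -0.3, 0, 0, 4]
    - [-0.2, 3, -0.3, 0, 0, 4]
    - [-0.2, 3, -0.3, 0, 0, 3]
    - [-0.15, 2.5, 0, 0, 0, 2]
    - [0, 1.5, 0, 0, 0, 2]
    - [0, 0, 0, 0, 0, 0]
    - [0, 0, 0, 0, 0, 0]
  fingers: 0.6

```text
t: 7.5
tcp_pos: [418.6, 53.1, 108.3]
ee_rot: [[-0.572, 0.82, -0.001], [0.82, 0.572, -0.001], [-0.0, -0.001, -1.0]]
force: [-0.2, -0.2, 0.3]
width: 0.599
grasp_force: 0.0
```

Run:
```python
from h import *
s=arm.sense(); print(s['tcp_pos'],np.degrees(np.arctan2(s['ee_rot'][1,1],s['ee_rot'][0,1])))
f=arm.grab_frame('scene'); save(f,'s1.png',(60,100,340,310),2.8)
```

```text
[418.64863633  53.13213076 108.2850094 ] 34.91422155307053
```

View pics/s1.png

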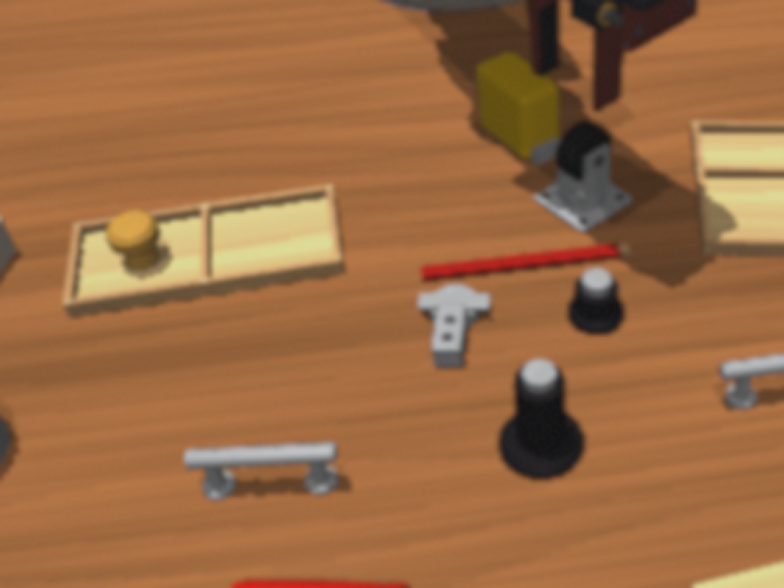

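>>> servo_tool:
  targets:
    - [0.2, 0.75, -0.5, 0, 0, 0]
    - [0, 0, -1.5, 0, 0, 0]
    - [0, 0, -1.5, 0, 0, 0]
    - [0, 0, -1.5, 0, 0, 0]
    - [0, 0, -1.5, 0, 0, 0]
    - [0, 0, -1, 0, 0, 0]
    - [0, 0, -0.7, 0, 0, 0]
    - [0, 0, -0.3, 0, 0, 0]
    - [0, 0, 0, 0, 0, 0]

```text
t: 8.45
tcp_pos: [420.8, 61.5, 23.4]
ee_rot: [[-0.573, 0.82, -0.0], [0.82, 0.573, -0.0], [0.0, -0.0, -1.0]]
force: [-0.3, 0.4, -0.3]
width: 0.602
grasp_force: 0.0
```

>>> servo_tool:
  targets:
    - [0, 0, 0, 0, 0, 0]
    - [0, 0, 0, 0, 0, 0]
    - [0, 0, 0, 0, 0, 0]
    - [0, 0, 0, 0, 0, 0]
    - [0, 0, 0, 0, 0, 0]
    - [0, 0, 0, 0, 0, 0]
    - [0, 0, 0, 0, 0, 0]
  fingers: 0.2

```text
t: 9.15
tcp_pos: [421.0, 61.4, 23.9]
ee_rot: [[-0.573, 0.82, 0.0], [0.82, 0.573, -0.0], [-0.001, 0.0, -1.0]]
force: [-0.8, -0.8, 6.7]
width: 0.365
grasp_force: 30.0
```

>>> servo_tool:
  targets:
    - [0, 0, 1, 0, 0, 0]
    - [0, 0, 2, 0, 0, 0]
    - [0, 0, 2, 0, 0, 0]
    - [0, -1, 1.5, 0, 0, -2]
    - [0.1, -2.5, 0, 0, 0, -4]
    - [0.1, -3, 0, 0, 0, -4]
    - [0.1, -3, 0, 0, 0, -4]
    - [0.1, -3, 0, 0, 0, -4]
    - [0.1, -3, 0, 0, 0, -4]
    - [0.2, -3, 0, 0, 0, -4]
    - [0.2, -3, 0, 0, 0, -4]
    - [0.2, -2, 0, 0, 0, -1.6]
    - [0.05, -1.1, 0, 0, 0, 0]
    - [0, 0, -1.5, 0, 0, 0]
    - [0, 0, -1.5, 0, 0, 0]
    - [0, 0, -1, 0, 0, 0]
    - [0, 0, -0.8, 0, 0, 0]
    - [0, 0, 0, 0, 0, 0]
    - [0, 0, 0, 0, 0, 0]

```text
t: 11.05
tcp_pos: [432.5, -184.1, 40.7]
ee_rot: [[-0.059, 0.998, 0.0], [0.998, 0.059, 0.0], [0.0, 0.0, -1.0]]
force: [0.5, 0.5, -0.6]
width: 0.362
grasp_force: 30.0
```

>>> servo_tool:
  targets:
    - [0, 0, -0.5, 0, 0, 0]
    - [0, 0, -0.4, 0, 0, 0]
    - [0, 0, -0.2, 0, 0, 0]
    - [0, 0, -0.1, 0, 0, 0]
    - [0, 0, 0, 0, 0, 0]

```text
t: 11.55
tcp_pos: [432.2, -184.5, 28.9]
ee_rot: [[-0.058, 0.998, -0.0], [0.998, 0.058, -0.0], [-0.0, -0.0, -1.0]]
force: [-2.0, -0.1, 5.8]
width: 0.365
grasp_force: 30.0
```

>>> servo_tool:
  targets:
    - [0, 0, 0, 0, 0, 0]
    - [0, 0, 0, 0, 0, 0]
    - [0, 0, 0, 0, 0, 0]
    - [0, 0, 1, 0, 0, 0]
    - [0, 0, 2, 0, 0, 0]
    - [0, 0, 3, 0, 0, 0]
    - [0, 0, 3, 0, 0, 0]
    - [0, 0, 2, 0, 0, 0]
    - [0, 0, 0, 0, 0, 0]
  fingers: 0.55

```text
t: 12.45
tcp_pos: [434.2, -185.1, 141.8]
ee_rot: [[-0.058, 0.998, 0.005], [0.998, 0.058, -0.002], [-0.003, 0.005, -1.0]]
force: [-0.2, -1.1, 1.0]
width: 0.547
grasp_force: 0.0
```

>>> servo_tool:
  targets:
    - [0.5, 0.5, 0, 0, 0, 3]
    - [1, 1, -0.5, 0, 0, 6]
    - [1.1, 1.2, -0.5, 0, 0, 7]
    - [1.1, 1.2, -0.5, 0, 0, 7]
    - [1.1, 1.2, -0.5, 0, 0, 7]
    - [1.1, 1.2, -0.5, 0, 0, 7]
    - [1.1, 1.2, -0.5, 0, 0, 7]
    - [1.1, 1.2, -0.5, 0, 0, 7]
    - [1.1, 1.1, -0.5, 0, 0, 7]
    - [1.1, 1.1, -0.5, 0, 0, 7]
    - [1, 1, -0.5, 0, 0, 7]
    - [0.7, 0.7, -0.5, 0, 0, 4]
    - [0.4, 0.3, -0.5, 0, 0, 2.6]
    - [0, 0, 0, 0, 0, 0]
    - [0, 0, 0, 0, 0, 0]
  fingers: 0.5

```text
t: 13.95
tcp_pos: [555.7, -55.9, 78.2]
ee_rot: [[-0.99, 0.142, -0.001], [0.142, 0.99, -0.0], [0.001, -0.0, -1.0]]
force: [-0.1, -0.3, 0.1]
width: 0.497
grasp_force: 0.0
```

Target (557,−57.4), z 3.

>>> servo_tool:
  targets:
    - [0.15, -0.15, -1, 0, 0, 0]
    - [0, 0, -1.5, 0, 0, 0]
    - [0, 0, -1.5, 0, 0, 0]
    - [0, 0, -1.5, 0, 0, 0]
    - [0, 0, -1, 0, 0, 0]
    - [0, 0, -0.6, 0, 0, 0]
    - [0, 0, -0.3, 0, 0, 0]
    - [0, 0, 0, 0, 0, 0]
    - [0, 0, 0, 0, 0, 0]

```text
t: 14.85
tcp_pos: [558.2, -56.9, 4.9]
ee_rot: [[-0.99, 0.14, 0.001], [0.14, 0.99, 0.0], [-0.001, 0.0, -1.0]]
force: [0.0, -0.2, 0.8]
width: 0.504
grasp_force: 0.0
```

>>> servo_tool:
  targets:
    - [0, 0, 0, 0, 0, 0]
    - [0, 0, 0, 0, 0, 0]
    - [0, 0, 0, 0, 0, 0]
    - [0, 0, 0, 0, 0, 0]
    - [0, 0, 0, 0, 0, 0]
    - [0, 0, 0, 0, 0, 0]
  fingers: 0.1

```text
t: 15.45
tcp_pos: [558.0, -57.2, 4.8]
ee_rot: [[-0.99, 0.14, 0.0], [0.14, 0.99, -0.0], [-0.0, -0.0, -1.0]]
force: [-0.5, -1.3, 3.4]
width: 0.225
grasp_force: 30.0
```

>>> servo_tool:
  targets:
    - [0, 0, 1, 0, 0, 0]
    - [0, 0, 2, 0, 0, 0]
    - [0, 0, 2, 0, 0, 0]
    - [0, 0, 2, 0, 0, 0]
    - [0, 0.5, 1, 0, 0, -3]
    - [-0.3, 1.2, 0, 0, 0, -6]
    - [-0.8, 2, 0, 0, 0, -7]
    - [-0.8, 2, 0, 0, 0, -7]
    - [-0.8, 2, 0, 0, 0, -7]
    - [-0.8, 2, 0, 0, 0, -7]
    - [-0.8, 2, 0, 0, 0, -7]
    - [-0.8, 2, 0, 0, 0, -7]
    - [-0.8, 2, 0, 0, 0, -7]
    - [-0.8, 2, 0, 0, 0, -7]
    - [-0.8, 2, 0, 0, 0, -7]
    - [-0.8, 2, 0, 0, 0, -7]
    - [-0.8, 1.3, 0, 0, 0, -7]
    - [-0.5, 1, 0, 0, 0, -6.5]
    - [0, 0, 0, 0, 0, 0]
    - [0, 0, 0, 0, 0, 0]

```text
t: 17.45
tcp_pos: [461.8, 182.9, 84.8]
ee_rot: [[0.18, 0.984, 0.0], [0.984, -0.18, -0.0], [-0.0, 0.0, -1.0]]
force: [-0.1, -0.2, -1.0]
width: 0.225
grasp_force: 30.0
```

Run:
```python
from h import *
s=arm.sense(); print(s['tcp_pos'],np.degrees(np.arctan2(s['ee_rot'][1,1],s['ee_rot'][0,1])),s['width'])
f=arm.grab_frame('scene'); save(f,'s2.png',(200,80,440,260),3.3)
```

```text
[461.80194492 182.93367601  84.82218515] -10.343851814506502 0.22497499328843806
```

View pics/s2.png

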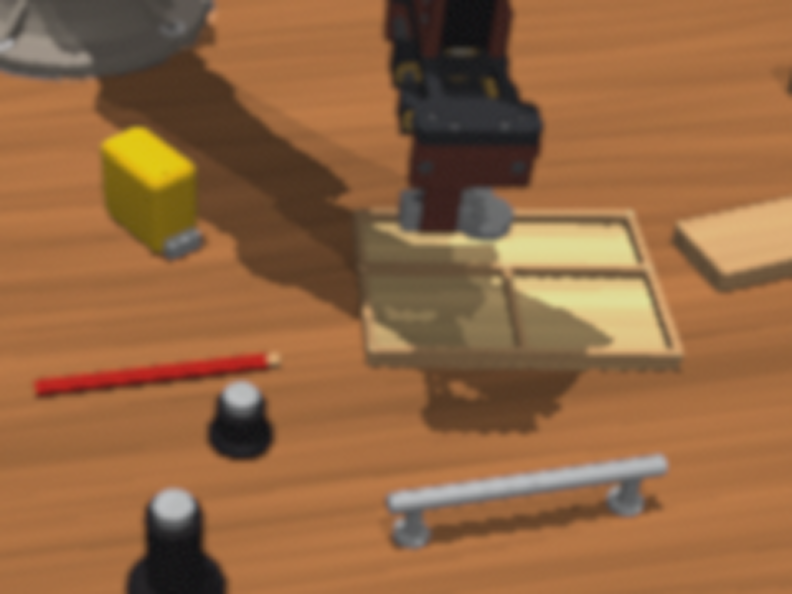

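>>> servo_tool:
  targets:
    - [0, 0, -1, 0, 0, 0]
    - [0, 0, -2, 0, 0, 0]
    - [0, 0, -1.5, 0, 0, 0]
    - [0, 0, -1, 0, 0, 0]
    - [0, 0, -0.8, 0, 0, 0]
    - [0, 0, -0.4, 0, 0, 0]
    - [0, 0, -0.3, 0, 0, 0]
    - [0, 0, -0.2, 0, 0, 0]
    - [0, 0, -0.2, 0, 0, 0]
    - [0, 0, 0, 0, 0, 0]

```text
t: 18.5
tcp_pos: [461.9, 183.1, 10.6]
ee_rot: [[0.183, 0.983, 0.0], [0.983, -0.183, 0.0], [0.0, 0.0, -1.0]]
force: [-0.3, 0.5, -0.2]
width: 0.223
grasp_force: 30.0
```

>>> servo_tool:
  targets:
    - [0, 0, -0.1, 0, 0, 0]
    - [0, 0, 0, 0, 0, 0]

```text
t: 18.7
tcp_pos: [462.0, 183.1, 9.8]
ee_rot: [[0.183, 0.983, 0.001], [0.983, -0.183, 0.0], [0.0, 0.001, -1.0]]
force: [-0.4, 0.5, 0.4]
width: 0.226
grasp_force: 30.0
```

>>> servo_tool:
  targets:
    - [0, 0, 0, 0, 0, 0]
    - [0, 0, 0, 0, 0, 0]
    - [0, 0, 0, 0, 0, 0]
    - [0, 0, 1, 0, 0, 0]
    - [0, 0, 2, 0, 0, 0]
    - [0, 0, 3, 0, 0, 0]
    - [0, 0, 3, 0, 0, 0]
    - [1, -1, 3, 0, 0, 0]
    - [2, -2, 1, 0, 0, 0]
    - [2, -2, 0, 0, 0, 0]
    - [2, -2, 0, 0, 0, 0]
    - [2, -2, 0, 0, 0, 0]
    - [2, -2, 0, 0, 0, 0]
    - [2, -2, 0, 0, 0, 0]
    - [2, -2, 0, 0, 0, 0]
    - [2, -2, 0, 0, 0, 0]
    - [1.4, -1.4, 0, 0, 0, 0]
    - [0.6, -0.6, 0, 0, 0, 0]
    - [0, 0, 0, 0, 0, 0]
    - [0, 0, 0, 0, 0, 0]
  fingers: 0.42

```text
t: 20.7
tcp_pos: [651.1, -5.8, 139.7]
ee_rot: [[0.182, 0.983, -0.0], [0.983, -0.182, 0.001], [0.001, -0.001, -1.0]]
force: [0.5, 0.2, 0.2]
width: 0.418
grasp_force: 0.0
```

Run:
```python
from h import *
f=arm.grab_frame('scene'); save(f,'s3.png',(40,80,440,310),2)
```

```text
(no output)
```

View pics/s3.png

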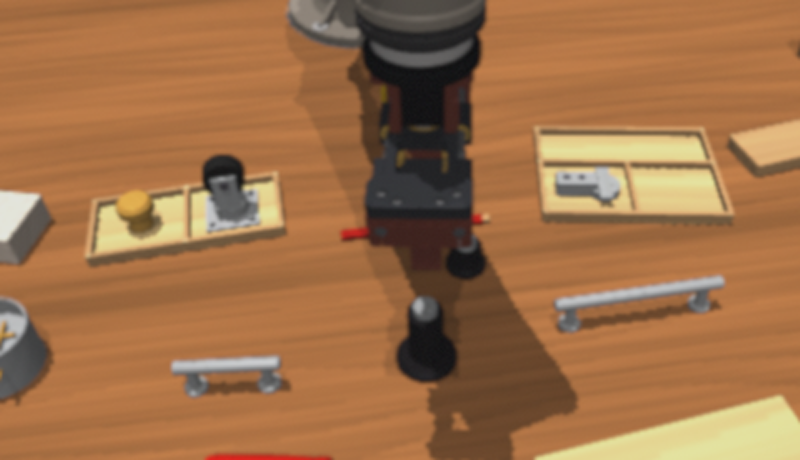

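>>> servo_tool:
  targets:
    - [0.1, -0.15, 0, 0, 0, 0]
    - [0, 0, 0, 0, 0, 0]
    - [0, 0, -1, 0, 0, 0]
    - [0, 0, -2, 0, 0, 0]
    - [0, 0, -2, 0, 0, 0]
    - [0, 0, -2, 0, 0, 0]
    - [0, 0, -2, 0, 0, 0]
    - [0, 0, -1.4, 0, 0, 0]
    - [0, 0, -0.7, 0, 0, 0]
    - [0, 0, -0.4, 0, 0, 0]
    - [0, 0, 0, 0, 0, 0]
    - [0, 0, 0, 0, 0, 0]
  fingers: 0.65

```text
t: 21.95
tcp_pos: [653.4, -8.4, 25.3]
ee_rot: [[0.183, 0.983, 0.001], [0.983, -0.183, 0.0], [0.0, 0.001, -1.0]]
force: [0.0, 0.7, 1.0]
width: 0.65
grasp_force: 0.0
```

>>> servo_tool:
  targets:
    - [0, 0, 0, 0, 0, 0]
    - [0, 0, 0, 0, 0, 0]
    - [0, 0, 0, 0, 0, 0]
    - [0, 0, 0, 0, 0, 0]
    - [0, 0, 0, 0, 0, 0]
    - [0, 0, 0, 0, 0, 0]
  fingers: 0.2

```text
t: 22.55
tcp_pos: [653.0, -8.5, 24.9]
ee_rot: [[0.183, 0.983, 0.0], [0.983, -0.183, -0.0], [0.0, 0.0, -1.0]]
force: [-1.0, -0.2, 2.6]
width: 0.36
grasp_force: 30.0
```

>>> servo_tool:
  targets:
    - [0, 0, 1, 0, 0, 0]
    - [0, 0, 2, 0, 0, 0]
    - [0, 0, 2, 0, 0, 0]
    - [0, 0, 2, 0, 0, 0]
    - [-0.7, 1.2, 0.5, 0, 0, 0]
    - [-1.4, 2.5, 0, 0, 0, 0]
    - [-1.6, 2.8, 0, 0, 0, 0]
    - [-1.6, 2.8, 0, 0, 0, 0]
    - [-1.6, 2.8, 0, 0, 0, 0]
    - [-1.6, 2.8, 0, 0, 0, 0]
    - [-1.6, 2.8, 0, 0, 0, 0]
    - [-1.6, 2.8, 0, 0, 0, 0]
    - [-1.6, 2.8, 0, 0, 0, 0]
    - [-1.6, 2.8, 0, 0, 0, 0]
    - [-1.3, 2.4, 0, 0, 0, 0]
    - [-0.5, 1.5, 0, 0, 0, 0]
    - [0, 0, -1.5, 0, 0, 0]
    - [0, 0, -2, 0, 0, 0]
    - [0, 0, -1.5, 0, 0, 0]
    - [0, 0, 0, 0, 0, 0]

```text
t: 24.55
tcp_pos: [484.8, 288.8, 46.6]
ee_rot: [[0.185, 0.983, -0.004], [0.983, -0.185, -0.004], [-0.004, -0.003, -1.0]]
force: [0.6, -0.4, -0.8]
width: 0.358
grasp_force: 30.0
```

>>> servo_tool:
  targets:
    - [0, 0.2, 0, 0, 0, 0]
    - [0, 0, -0.5, 0, 0, 0]
    - [0, 0, -0.4, 0, 0, 0]
    - [0, 0, -0.3, 0, 0, 0]
    - [0, 0, -0.2, 0, 0, 0]
    - [0, 0, -0.1, 0, 0, 0]
    - [0, 0, 0, 0, 0, 0]

```text
t: 25.25
tcp_pos: [485.8, 293.5, 34.5]
ee_rot: [[0.183, 0.983, -0.0], [0.983, -0.183, -0.0], [-0.0, -0.0, -1.0]]
force: [-0.6, 0.8, -1.1]
width: 0.36
grasp_force: 30.0
```

>>> servo_tool:
  targets:
    - [-0.3, -0.15, 0, 0, 0, 0]
    - [0, 0, -0.2, 0, 0, 0]
    - [0, 0, -0.15, 0, 0, 0]
    - [0, 0, -0.1, 0, 0, 0]
    - [0, 0, 0, 0, 0, 0]
    - [0, 0, 0, 0, 0, 0]

```text
t: 25.85
tcp_pos: [482.8, 292.0, 30.0]
ee_rot: [[0.183, 0.983, 0.0], [0.983, -0.183, 0.0], [0.0, 0.0, -1.0]]
force: [1.0, 0.1, -0.6]
width: 0.359
grasp_force: 30.0
```

>>> servo_tool:
  targets:
    - [0, 0, 0, 0, 0, 0]
    - [0, 0, 0, 0, 0, 0]
    - [0, 0, 0, 0, 0, 0]
    - [0, 0, 1, 0, 0, 0]
    - [0, 0, 2, 0, 0, 0]
    - [0, 0, 3, 0, 0, 0]
    - [0, 0, 3, 0, 0, 0]
    - [0.8, -0.5, 1, 0, 0, 2]
    - [2, -1.3, 0, 0, 0, 2]
    - [2, -1.3, 0, 0, 0, 2]
    - [2, -1.3, 0, 0, 0, 2]
    - [2, -1.3, 0, 0, 0, 2]
    - [2, -1.3, 0, 0, 0, 1.5]
    - [2, -1.3, -2, 0, 0, 0]
    - [1.5, -1, -2, 0, 0, 0]
    - [1, -0.5, -2, 0, 0, 0]
    - [0, 0, 0, 0, 0, 0]
    - [0, 0, 0, 0, 0, 0]
  fingers: 0.5

```text
t: 27.65
tcp_pos: [635.4, 194.4, 70.6]
ee_rot: [[-0.016, 1.0, -0.001], [1.0, 0.016, 0.0], [0.0, -0.001, -1.0]]
force: [-0.1, -0.2, 0.5]
width: 0.499
grasp_force: 0.0
```

>>> servo_tool:
  targets:
    - [0, 0, -1, 0, 0, 0]
    - [0, 0, -1.5, 0, 0, 0]
    - [0, 0, -1.5, 0, 0, 0]
    - [0, 0, -1, 0, 0, 0]
    - [0, 0, -0.6, 0, 0, 0]
    - [0, 0, -0.3, 0, 0, 0]
    - [0, 0, 0, 0, 0, 0]
    - [0, 0, 0, 0, 0, 0]

```text
t: 28.45
tcp_pos: [636.1, 194.2, 11.4]
ee_rot: [[-0.016, 1.0, 0.001], [1.0, 0.016, 0.0], [0.0, 0.001, -1.0]]
force: [-0.2, -0.2, 1.1]
width: 0.5
grasp_force: 0.0
```

>>> servo_tool:
  targets:
    - [0, 0, 0, 0, 0, 0]
    - [0, 0, 0, 0, 0, 0]
    - [0, 0, 0, 0, 0, 0]
    - [0, 0, 0, 0, 0, 0]
    - [0, 0, 0, 0, 0, 0]
    - [0, 0, 0, 0, 0, 0]
    - [0, 0, 0, 0, 0, 0]
  fingers: 0.05

```text
t: 29.15
tcp_pos: [636.0, 194.0, 11.2]
ee_rot: [[-0.016, 1.0, 0.0], [1.0, 0.016, 0.0], [0.0, 0.0, -1.0]]
force: [-0.1, -0.8, 0.7]
width: 0.128
grasp_force: 30.0
```

>>> servo_tool:
  targets:
    - [0, 0, 1, 0, 0, 0]
    - [0, 0, 2, 0, 0, 0]
    - [0, 0, 3, 0, 0, 0]
    - [0, 0, 3, 0, 0, 0]
    - [-0.5, 0.1, 1.5, 0, 0, 0]
    - [-1.5, 0.4, 0.5, 0, 0, -1]
    - [-2.2, 0.6, 0, 0, 0, -1.5]
    - [-2.2, 0.6, 0, 0, 0, -1.5]
    - [-2.2, 0.6, 0, 0, 0, -1.5]
    - [-2.2, 0.6, 0, 0, 0, -1.5]
    - [-2.2, 0.6, 0, 0, 0, -1.5]
    - [-2.2, 0.6, 0, 0, 0, -1.5]
    - [-2.2, 0.6, 0, 0, 0, -1.5]
    - [-2.2, 0.6, 0, 0, 0, 0]
    - [-2.2, 0.6, 0, 0, 0, 0]
    - [-1.2, 0.3, 0, 0, 0, 0]
    - [-0.4, 0.1, 0, 0, 0, 0]
    - [0, 0, 0, 0, 0, 0]
    - [0, 0, 0, 0, 0, 0]

```text
t: 31.05
tcp_pos: [402.8, 256.7, 121.1]
ee_rot: [[0.184, 0.983, 0.001], [0.983, -0.184, 0.0], [0.0, 0.0, -1.0]]
force: [-0.6, -0.0, -0.6]
width: 0.129
grasp_force: 30.0
```

Run:
```python
from h import *
s=arm.sense(); print(s['tcp_pos'],np.degrees(np.arctan2(s['ee_rot'][1,1],s['ee_rot'][0,1])),s['width'])
f=arm.grab_frame('scene'); save(f,'s4.png',(240,60,440,220),4)
```

```text
[402.77077634 256.72999756 121.11471145] -10.61949945613908 0.1294298274984145
```

View pics/s4.png

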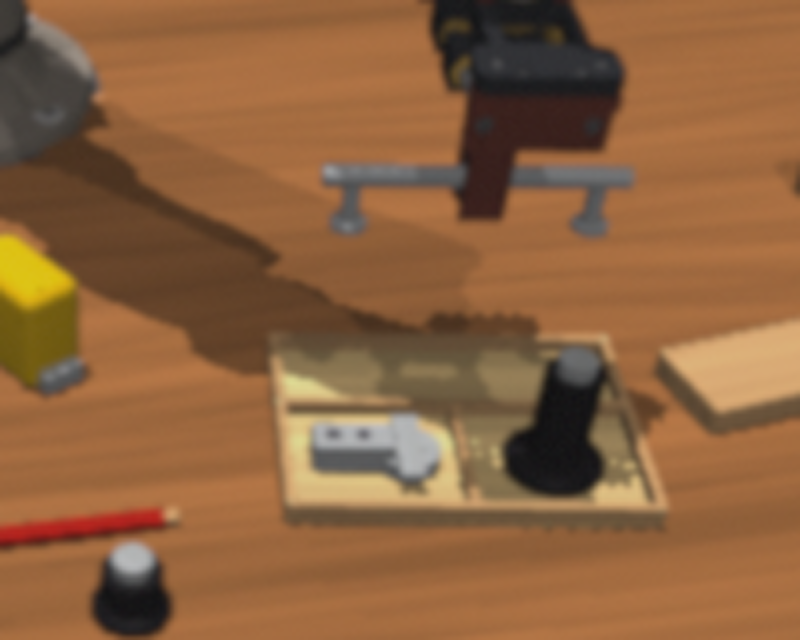

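>>> servo_tool:
  targets:
    - [-0.1, 0, -1, 0, 0, 0]
    - [0, 0, -2, 0, 0, 0]
    - [0, 0, -2, 0, 0, 0]
    - [0, 0, -2, 0, 0, 0]
    - [0, 0, -1.2, 0, 0, 0]
    - [0, 0, -0.7, 0, 0, 0]
    - [0, 0, -0.5, 0, 0, 0]
    - [0, 0, -0.4, 0, 0, 0]
    - [0, 0, -0.3, 0, 0, 0]
    - [0, 0, 0, 0, 0, 0]
    - [0, 0, 0, 0, 0, 0]

```text
t: 32.2
tcp_pos: [401.0, 257.2, 20.4]
ee_rot: [[0.183, 0.983, 0.001], [0.983, -0.183, 0.0], [0.0, 0.001, -1.0]]
force: [-0.6, 0.1, -0.8]
width: 0.131
grasp_force: 30.0
```

>>> servo_tool:
  targets:
    - [0, 0, -0.2, 0, 0, 0]
    - [0, 0, -0.1, 0, 0, 0]
    - [0, 0, -0.1, 0, 0, 0]
    - [0, 0, 0, 0, 0, 0]
    - [0, 0, 0, 0, 0, 0]

```text
t: 32.7
tcp_pos: [400.9, 257.0, 16.1]
ee_rot: [[0.183, 0.983, 0.0], [0.983, -0.183, 0.0], [0.0, 0.0, -1.0]]
force: [-0.4, -1.0, -0.4]
width: 0.129
grasp_force: 30.0
```

>>> servo_tool:
  targets:
    - [0, 0, 0, 0, 0, 0]
    - [0, 0, 0, 0, 0, 0]
    - [0, 0, 0, 0, 0, 0]
    - [0, 0, 0, 0, 0, 0]
    - [0, 0, 1, 0, 0, 0]
    - [0, 0, 2, 0, 0, 0]
    - [0, 0, 3, 0, 0, 0]
    - [0, 0, 4, 0, 0, 0]
    - [0, 0, 4, 0, 0, 0]
    - [1, -4, 2, 0, 0, 0]
    - [1, -4, 0, 0, 0, 0]
    - [1, -4, 0, 0, 0, 0]
    - [1, -4, 0, 0, 0, 0]
    - [1, -4, 0, 0, 0, 0]
    - [1, -3, 0, 0, 0, 0]
    - [0, 0, 0, 0, 0, 0]
    - [0, 0, 0, 0, 0, 0]
  fingers: 0.35

```text
t: 34.4
tcp_pos: [460.8, 26.9, 176.6]
ee_rot: [[0.185, 0.983, 0.0], [0.983, -0.185, 0.0], [0.0, 0.0, -1.0]]
force: [0.1, -0.1, -0.1]
width: 0.355
grasp_force: 0.0
```

Run:
```python
from h import *
f=arm.grab_frame('scene'); save(f,'s5.png',(40,80,440,310),2)
```

```text
(no output)
```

View pics/s5.png

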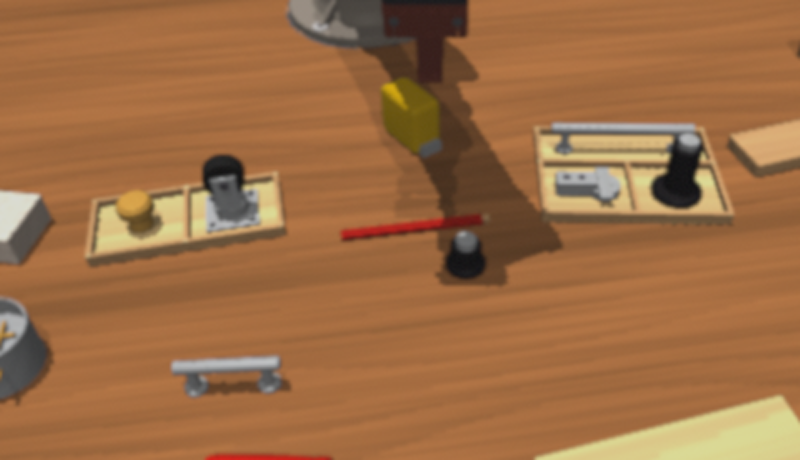

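All five pieces stand in their bays: knob at (135,207), castor (230,195), hinge (590,183), tall foot (680,170), long handle (625,130). The short handle and short foot haven't moved.

```bash
python3 -c "
from bench import arm
print(arm.sign_off())"
```

```text
the job is handed in; nothing more can be done
None
```

I placed all five pieces upright in their bays, left the short handle and short foot where they stood, and handed the job in at about 34 s of the 128 s allowed; the hand-in gave no verdict.

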